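# Load the orbital shaker with conical flasks

### The job

Load the shaker for the next run: pick the four conical flasks out of the glassware on the bench and stand each one in the clamp of its own size on the shaker platform, upright and fully down between the prongs. Set the flasks down gently, do not drop or tip them, and leave the beaker and the volumetric flask standing where they are.

Things in the scene. Friction and masses are not known exactly. Their poses are not given: they have to be found in the camera images.
- flask50: 50 mL conical (Erlenmeyer) flask, clear glass, smallest of four, loose, upright on the bench. Base 51 mm across, 90 mm tall; the cone narrows evenly to a straight neck 22 mm in diameter, from 60 mm above the base to the top (thin rim bead). About 40 g, give or take a quarter. Take it by the neck from above. Origin: centre of the underside; z up the flask.
- flask100: 100 mL conical (Erlenmeyer) flask, clear glass, second smallest of four, loose, upright on the bench. Base 64 mm across, 105 mm tall; the cone narrows evenly to a straight neck 22 mm in diameter, from 70 mm above the base to the top (thin rim bead). About 65 g, give or take a quarter. Take it by the neck from above. Origin: centre of the underside; z up the flask.
- flask250: 250 mL conical (Erlenmeyer) flask, clear glass, second largest of four, loose, upright on the bench. Base 85 mm across, 145 mm tall; the cone narrows evenly to a straight neck 34 mm in diameter, from 100 mm above the base to the top (thin rim bead). About 130 g, give or take a quarter. Take it by the neck from above. Origin: centre of the underside; z up the flask.
- flask500: 500 mL conical (Erlenmeyer) flask, clear glass, largest of four, loose, upright on the bench. Base 105 mm across, 180 mm tall; the cone narrows evenly to a straight neck 34 mm in diameter, from 128 mm above the base to the top (thin rim bead). About 190 g, give or take a quarter. Take it by the neck from above. Origin: centre of the underside; z up the flask.
- clamp50: Clamp for the 50 mL flask, smallest of four, fixed on the shaker platform (285 mm square, 100 mm above the bench): steel cross 3 mm thick, four rigid prongs on its diagonals, 59 mm across inside (4 mm play all round), tips flared to 79 mm, 37 mm high. Origin: centre of its underside; x, y along the platform edges; a seated flask's base is at z +3 mm. Clamps form a 130 mm square.
- clamp100: Clamp for the 100 mL flask, second smallest of four, fixed on the shaker platform (285 mm square, 100 mm above the bench): steel cross 3 mm thick, four rigid prongs on its diagonals, 72 mm across inside (4 mm play all round), tips flared to 92 mm, 38 mm high. Origin: centre of its underside; x, y along the platform edges; a seated flask's base is at z +3 mm. Clamps form a 130 mm square.
- clamp250: Clamp for the 250 mL flask, second largest of four, fixed on the shaker platform (285 mm square, 100 mm above the bench): steel cross 3 mm thick, four rigid prongs on its diagonals, 93 mm across inside (4 mm play all round), tips flared to 113 mm, 40 mm high. Origin: centre of its underside; x, y along the platform edges; a seated flask's base is at z +3 mm. Clamps form a 130 mm square.
- clamp500: Clamp for the 500 mL flask, largest of four, fixed on the shaker platform (285 mm square, 100 mm above the bench): steel cross 3 mm thick, four rigid prongs on its diagonals, 113 mm across inside (4 mm play all round), tips flared to 133 mm, 41 mm high. Origin: centre of its underside; x, y along the platform edges; a seated flask's base is at z +3 mm. Clamps form a 130 mm square.
- beaker: Clear glass beaker, 68 mm across, 95 mm tall, straight sided, open, loose, standing among the flasks. Not to be moved. Origin: centre of the underside.
- volflask: Stoppered volumetric flask: pear-shaped bulb 54 mm across, thin neck 15 mm in diameter, white stopper, 148 mm tall in all, loose, standing among the conical flasks. Not to be moved. Origin: centre of the underside.
Mind the look-alikes: they are no part of the job. What is shaped like the flask250 but blue is not meant. Leave any green look-alike of the flask500 alone.

How it is judged:
By the outcome, as a careful person would: the job done as asked, in the order asked, and still so for the second after the job is handed in, with the robot touching nothing.
It also fails if it takes over 115 s, if anything falls off the work surface, if the arm or the gripper's body presses on something with over 40 N, if the wrist force passes 120 N, or if a joint passes its speed limit or range.

### The arm

A 6-joint arm with a two-finger parallel gripper is mounted at the origin on the work surface. World frame = base frame: x ahead of the robot, y to its left, z up, the work surface at z = 0. Lengths are in m, angles in rad, forces in N, time in s.
With the tool pointing down it reaches from about 0.375 to 0.9 m from the base axis. Payload 3.1 kg.
Tool frame: the origin (TCP) lies at the centre of the arm's flange, where the gripper is bolted on; the fingertips stand robot.tip_extent ahead of it and the grasp point (between the pads) lies 164 mm ahead of it (robot.tip_extent is the distance from the TCP to the fingertips, in m); z points along the fingers, y is the line along which they close (so a half turn about z gives the same grasp; the last joint's range is limited). The gripper opens to 87 mm and grips with 3 to 60 N. Pads are 19 mm wide; open, the fingers measure 117 mm over their backs; the gripper's body (75 mm by 190 mm) begins 51 mm behind the grasp point.
Start: joints at [0.961, 0.527, 1.433, -0, 1.181, -0.178], TCP at [0.262, 0.568, 0.405] pointing down, gripper open.
Joint ranges: [-3.08, 3.08], [-0.75, 2.2], [0.22, 2.44], [-1.43, 4.57], [0, 2.65], [-2.85, 2.85]. Speed limits (rad/s): [2.79, 2.79, 3.14, 3.14, 3.14, 3.14].

### API

Orientations are given as a unit quaternion [x, y, z, w].
In Python, from rig import get_obs, camera, hand_in, cut_out, robot gives the robot as it stands.
- The arm moves only by the tool step_arm, never from a script. Its argument "rows" is a list of rows, each a list of 6 numbers: the shift along the world's x, y, z in m, then the turn, a rotation vector about the world's x, y, z in degrees. A call has 1 to 12 rows; each row shifts and turns the commanded pose from where the row before left it; what a row does not reach is not made up. A row lasts 1/8 s, in which the tool goes at most 62.5 mm and 10.7 degrees, less where a joint would pass 70% of its speed; a pose out of reach is approached as far as the arm can. A call is refused whole if a number of a shift passes 0.0625 or a number of a turn 10.7, either way. A call with a gripper value outside its range is refused whole. "jaw" is the finger opening in m, from 0 to 0.087, set as the call begins (left out, the last holds). The fingers move at their own pace and stop on an object; "squeeze" is the grip in N (left out, the last holds). Time passes only in rows, so rows that do not move let the fingers close. It gives the time, the measured TCP pose, the force, the opening and the grip force at its end, in the units of the state.
- get_obs(): the state, without advancing time (a new reading comes with each control period).
- camera(name): name is "scene" or "top" or "wrist"; returns a dict with "pixels" (384x512x3 uint8, blue, green, red), "depth" (384x512 float32, m along the optical axis (not along the pixel's ray), 0 where there is no reading), "fov_y" (degrees; the focal length in pixels is half the picture's height over the tangent of half this angle, whatever the lens; pixels are square), "cx", "cy" (the principal point, pixels), "extrinsics" (4x4, takes a point from camera to world coordinates); the wrist camera has in their place "mount" (4x4, takes a point from camera to tool coordinates, whose origin is the TCP and whose axes are the flange's). Camera axes: x right, y up, looking along -z (the intrinsics and any distortion apply to the point x, -y, -z); pixel columns grow to the right and rows downward; lengths in m; the calibration is good to about 2 mm. A picture is of the moment at which its call begins: read the wrist's pose just before it.
- hand_in(): hands the job in; it is judged then, once.
Trained networks look in the newest picture that a camera, given by its name, has taken for a name from the list of things; names that differ only in an ending like _2 or _b are one class to them, and where a whole thing is asked for, a point or a joint stands for the part that bears it (a point fixed in the world has none). Each returns a list of dicts, best first, with "confidence" (0 to 1); they miss things now and then, are a little off and sometimes report something else, mostly with a low value. They report only what shows in the picture. A call takes as long as a camera call. They do not tell look-alikes from the thing itself.
- cut_out(label, camera): "region" (384x512 bool, what is visible of it) and "extent" ([centre column, centre row, width, height] in pixels, round what is visible of it).
The state is a dict: "time": time; "q": joint angles; "joint_velocities": joint speeds; "joint_torque": joint torques, N m; "position": TCP position; "tool_rot": TCP orientation; "ft_force": force on the tool from outside, world axes, zero at the start; "moment": the same for the moment, N m; "grip_width": finger opening in m; "grip_force": force on a finger pad.
Only numpy, scipy, OpenCV 4.12 (cv2) and the standard library are available. Lean on these libraries where they do the work, as an engineer would, in place of code of your own. Each camera call takes 0.05 s, during which the arm holds its last target. There are 200 camera calls.

## Working session

There is one attempt and no reset: what is moved stays moved. The work goes in short steps, Python scripts to look and compute and a tool call to move; the robot and the scene stay as the last step left them, time stands still between calls to the robot, and variables do not carry over. Pictures are saved under pics/ and viewed, at most 14 in all, crops included, and the job is handed in when it is done.

Besides the shell and the picture viewer there is one more tool, called after "Call:" as a command line: name --pt "numbers of a row" for each row, then --argument value for the rest. step_arm: Moves the arm, as the interface text tells. Its arguments: {"type":"object","properties":{"rows":{"type":"array"},"jaw":{"type":"number"},"squeeze":{"type":"number"}},"required":["rows"]}

```bash
ls; mkdir -p pics; cat > h.py <<'E'
import numpy as np, cv2
from rig import get_obs, camera, hand_in, cut_out, robot
def K(c):
    h=c["pixels"].shape[0]; return h/2/np.tan(np.radians(c["fov_y"])/2)
def T(c,obs=None):
    if "extrinsics" in c: return np.array(c["extrinsics"])
    from scipy.spatial.transform import Rotation as R
    M=np.eye(4); M[:3,:3]=R.from_quat(obs["tool_rot"]).as_matrix(); M[:3,3]=obs["position"]; return M@np.array(c["mount"])
def cloud(c,obs=None):
    f=K(c); d=c["depth"]; v,u=np.mgrid[:d.shape[0],:d.shape[1]]
    P=np.stack([(u-c["cx"])/f*d,-(v-c["cy"])/f*d,-d,np.ones_like(d)],-1)
    return (P@T(c,obs).T)[...,:3]
def ray_at(c,u,v,z,obs=None):
    f=K(c); M=T(c,obs); r=M[:3,:3]@np.array([(u-c["cx"])/f,-(v-c["cy"])/f,-1]); o=M[:3,3]
    return o+r*(z-o[2])/r[2]
def proj(c,p,obs=None):
    f=K(c); q=np.linalg.inv(T(c,obs))@np.append(p,1); return c["cx"]+f*q[0]/-q[2], c["cy"]-f*q[1]/-q[2]
E
python3 - <<'E'
from h import *
print(get_obs()); print(robot.tip_extent)
for n in ["scene","top","wrist"]:
    c=camera(n); cv2.imwrite(f"pics/{n}0.png",c["pixels"]); print(n,{k:v for k,v in c.items() if k not in("pixels","depth")})
    for l in "flask50 flask100 flask250 flask500 clamp50 clamp100 clamp250 clamp500 beaker volflask".split():
        for r in cut_out(l,n)[:3]: print(n,l,round(r["confidence"],2),np.round(r["extent"]))
E
```

```text
pics
{'time': 0.0, 'q': array([ 9.60504982e-01,  5.28486763e-01,  1.43385762e+00, -2.86927610e-06,
        1.18137848e+00, -1.78505214e-01]), 'joint_velocities': array([-0.00044168,  0.00061554,  0.00087792,  0.00075027, -0.0017225 ,
       -0.00155685]), 'joint_torque': array([-5.11235085e-04, -4.40044892e+01, -1.76596606e+01,  6.34155096e-02,
        5.80683863e-02, -1.70844100e-04]), 'position': array([0.26134694, 0.56737919, 0.40377276]), 'tool_rot': array([ 2.14219192e-01,  9.76785034e-01, -9.83843631e-04, -4.08044363e-04]), 'ft_force': array([-0.66511721,  0.56556436,  0.07962424]), 'moment': array([-0.01619276,  0.01661546, -0.06102857]), 'grip_force': 0.0, 'grip_width': 0.08705368708078544}
0.1822
scene {'fov_y': 43.859698515417556, 'cx': 261.51376721524565, 'cy': 192.50403118686793, 'extrinsics': array([[-0.07790385, -0.7324385 ,  0.67636147,  1.35357114],
       [ 0.99687088, -0.06634381,  0.04297601, -0.04347139],
       [ 0.01339511,  0.67759305,  0.73531505,  1.08343956],
       [ 0.        ,  0.        ,  0.        ,  1.        ]])}
scene flask50 0.96 [214. 207.  24.  3
[... 2286 characters left out ...]
 0.86 [114. 202.  27.  24.]
top clamp500 0.93 [162. 198.  25.  28.]
top clamp500 0.9 [116. 156.  32.  31.]
top clamp500 0.86 [114. 202.  27.  24.]
top beaker 0.64 [344. 163.  28.  28.]
top volflask 0.71 [302. 157.  23.  24.]
top volflask 0.54 [303. 201.  21.  16.]
wrist {'fov_y': 69.7139789966093, 'cx': 254.55815885497387, 'cy': 194.2567500229041, 'mount': array([[ 6.93419495e-04,  9.64245642e-01,  2.65009172e-01,
         7.21892106e-02],
       [ 9.99998614e-01, -1.06981455e-03,  1.27597653e-03,
         2.68102038e-04],
       [ 1.51386547e-03,  2.65007919e-01, -9.64245047e-01,
         1.94047580e-02],
       [ 0.00000000e+00,  0.00000000e+00,  0.00000000e+00,
         1.00000000e+00]])}
```

```bash
python3 - <<'E'
import cv2
a=cv2.imread("pics/scene0.png"); b=cv2.imread("pics/top0.png")
cv2.imwrite("pics/s1.png",cv2.resize(a[120:300,130:480],None,fx=2.28,fy=2.28,interpolation=cv2.INTER_CUBIC))
cv2.imwrite("pics/t1.png",cv2.resize(b[80:300,80:400],None,fx=2.5,fy=2.5,interpolation=cv2.INTER_CUBIC))
E
```

```text
(no output)
```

View pics/s1.png

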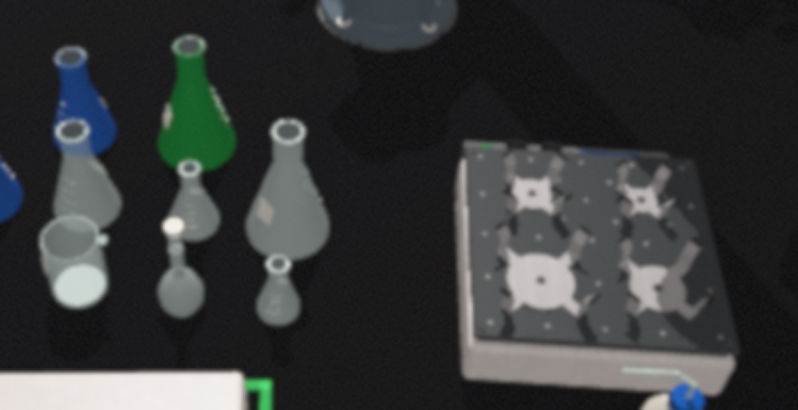

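View pics/t1.png

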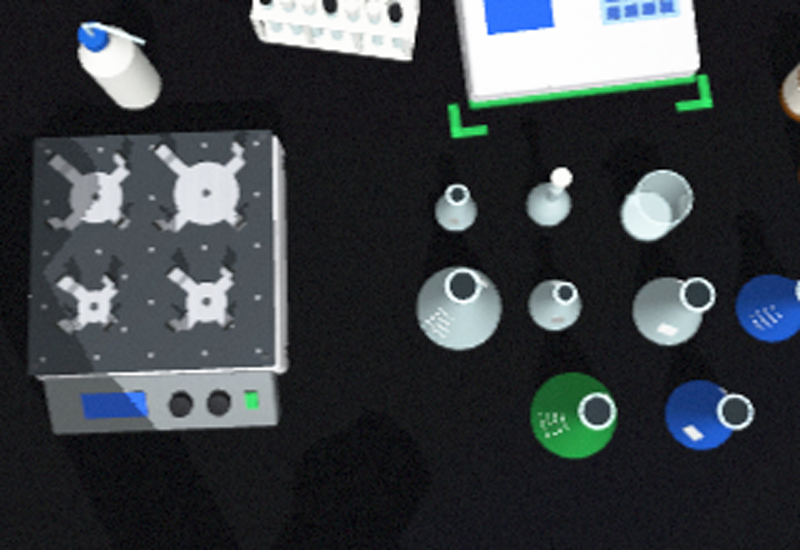

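The scene crop shows four clear conical flasks, two blue ones and a green one behind, and the beaker and volumetric flask in front. The top crop (×2.5, offset 80,80) puts the clear rims at about 500 (463,285), 100 (565,293), 250 (697,296) and 50 (457,194). The clamps sit at 500 (207,192), 250 (97,196), 100 (206,302) and 50 (94,305).

```bash
python3 - <<'E'
from h import *
H=dict(flask50=.09,flask100=.105,flask250=.145,flask500=.18)
D=dict(flask50=.022,flask100=.022,flask250=.034,flask500=.034)
seed=dict(flask50=(457,194),flask100=(565,293),flask250=(697,296),flask500=(463,285))
c=camera("top"); s=camera("scene"); g=c["pixels"].min(2).astype(float); P=cloud(c)
gs=s["pixels"].min(2).astype(float)
def ring(cam,img,p,d):
    # max mean brightness of a projected circle at height
    best=None
    t=np.linspace(0,2*np.pi,48,endpoint=False)
    im=cv2.GaussianBlur(img,(0,0),.7).astype(np.float32)
    for r in (d/2-.002,d/2,d/2+.001):
     for dx in np.arange(-.014,.0141,.001):
      for dy in np.arange(-.014,.0141,.001):
        uv=np.array([proj(cam,p+np.array([dx+r*np.cos(a),dy+r*np.sin(a),0])) for a in t[::2]],np.float32)
        v=cv2.remap(im,uv[:,0],uv[:,1],cv2.INTER_LINEAR).mean()
        if best is None or v>best[0]: best=(v,p+[dx,dy,0],r)
    return best
for n,(u,v) in seed.items():
    p=ray_at(c,80+u/2.5,80+v/2.5,H[n]); 
    a=ring(c,g,p,D[n]); b=ring(s,gs,p,D[n])
    print(n,p.round(4),"top",a[1].round(4),a[0].round(),a[2],"scene",b[1].round(4),b[0].round(),b[2],"scene seed px",np.round(proj(s,p)))
print("clamps")
out=[]
for r in cut_out("clamp50","top"):
    e=r["extent"]; m=r["region"]; q=P[m]; out.append(r)
    print("top",round(r["confidence"],2),np.round(e),ray_at(c,e[0],e[1],.12).round(4),m.sum(),np.median(q[:,2]).round(3),"zmax",np.percentile(q[:,2],98).round(3))
for r in cut_out("clamp50","scene"):
    e=r["extent"]; print("scene",round(r["confidence"],2),np.round(e),ray_at(s,e[0],e[1],.12).round(4))
# platform
for (u,v) in ((207,250),(60,250),(150,150),(150,350),(250,330),(50,150)):
    uu,vv=int(80+u/2.5),int(80+v/2.5); print("plat",uu,vv,P[vv,uu].round(4))
cv2.imwrite("pics/plat.png",cv2.resize(c["pixels"][125:240,85:200],None,fx=5,fy=5,interpolation=cv2.INTER_CUBIC))
E
```

```text
flask50 [ 0.5944 -0.1159  0.09  ] top [ 0.5944 -0.1149  0.09  ] 175.0 0.011 scene [ 0.5934 -0.1149  0.09  ] 153.0 0.011 scene seed px [251. 235.]
flask100 [ 0.4693 -0.2365  0.105 ] top [ 0.4693 -0.2345  0.105 ] 182.0 0.012 scene [ 0.4713 -0.2355  0.105 ] 142.0 0.009 scene seed px [212. 193.]
flask250 [ 0.4559 -0.3772  0.145 ] top [ 0.4579 -0.3762  0.145 ] 176.0 0.017 scene [ 0.4579 -0.3772  0.145 ] 130.0 0.017 scene seed px [161. 177.]
flask500 [ 0.4699 -0.1162  0.18  ] top [ 0.4689 -0.1152  0.18  ] 194.0 0.018000000000000002 scene [ 0.4699 -0.1152  0.18  ] 146.0 0.017 scene seed px [256. 177.]
clamps
top 0.94 [162. 197.  31.  27.] [0.4785 0.1767 0.12  ] 422 0.105 zmax 0.14
top 0.79 [116. 200.  23.  27.] [0.4728 0.3064 0.12  ] 313 0.105 zmax 0.138
top 0.62 [116. 155.  33.  29.] [0.6052 0.3121 0.12  ] 610 0.104 zmax 0.141
top 0.57 [160. 153.  35.  32.] [0.6076 0.183  0.12  ] 744 0.104 zmax 0.141
top 0.48 [265. 162.  18.  20.] [ 0.573 -0.122  0.12 ] 225 0.041 zmax 0.094
top 0.17 [349. 207.  34.  29.] [ 0.4348 -0.3541  0.12  ] 664 0.063 zmax 0.149
scene 0.95 [419. 243.  37.  33.] [0.6034 0.3076 0.12  ]
scene 0.79 [368. 239.  43.  42.] [0.6029 0.1808 0.12  ]
scene 0.64 [365. 199.  26.  26.] [0.4645 0.1827 0.12  ]
scene 0.62 [414. 203.  22.  22.] [0.4672 0.3145 0.12  ]
plat 162 180 [0.5332 0.1824 0.0974]
plat 104 180 [0.5368 0.3506 0.103 ]
plat 140 140 [0.657  0.2495 0.0971]
plat 140 220 [0.4167 0.2433 0.1021]
plat 180 212 [0.4363 0.1278 0.1048]
plat 100 140 [0.6593 0.3678 0.1005]
```

View pics/plat.png

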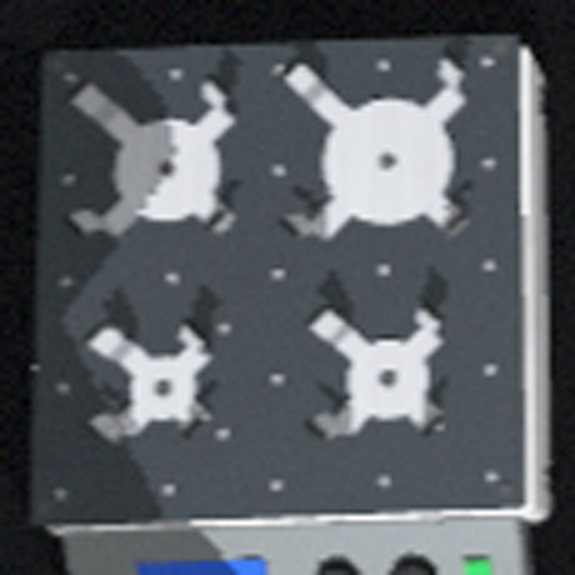

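The platform crop (×5, offset 85,125) shows the centre holes of the clamps: 500 at (387,161), 250 at (166,167), 100 at (388,378) and 50 at (163,388).

```bash
python3 - <<'E'
from h import *
from scipy.optimize import least_squares
c=camera("top"); s=camera("scene")
g=cv2.resize(c["pixels"][125:240,85:200].min(2),None,fx=5,fy=5,interpolation=cv2.INTER_CUBIC).astype(float)
seed=dict(c500=(387,161),c250=(166,167),c100=(388,378),c50=(163,388))
M=[];
for n,(x,y) in seed.items():
    w=g[y-10:y+11,x-10:x+11]; k=np.clip(np.median(w)-w-15,0,None); yy,xx=np.mgrid[-10:11,-10:11]
    a,b=x+(k*xx).sum()/k.sum(),y+(k*yy).sum()/k.sum()
    if n=="c250": a,b=x,y
    p=ray_at(c,(a+.5)/5-.5+85,(b+.5)/5-.5+125,.103); M.append(p[:2]); print(n,round(a),round(b),p.round(4))
M=np.array(M); L=np.array([[1,-1],[1,1],[-1,-1],[-1,1]])*.065
def f(t):
    R=np.array([[np.cos(t[2]),-np.sin(t[2])],[np.sin(t[2]),np.cos(t[2])]]); return t[:2]+L@R.T
r=least_squares(lambda t:(f(t)-M).ravel(),[.53,.24,0]); F=f(r.x)
print(r.x,np.degrees(r.x[2]),"\n",F.round(4),"\nres",(M-F).round(4))
for p in F: print(np.round(proj(s,np.append(p,.103)),1))
cv2.imwrite("pics/plat_s.png",cv2.resize(s["pixels"][175:285,325:460],None,fx=5,fy=5,interpolation=cv2.INTER_CUBIC))
from scipy.spatial.transform import Rotation as R
print(R.from_quat(get_obs()["tool_rot"]).as_matrix().round(3))
E
```

```text
c500 387 161 [0.6021 0.1815 0.103 ]
c250 166 167 [0.6019 0.3122 0.103 ]
c100 387 378 [0.4725 0.1801 0.103 ]
c50 163 388 [0.4704 0.3103 0.103 ]
[0.53670555 0.24602475 0.01085394] 0.6218847803019506 
 [[0.6024 0.1817]
 [0.601  0.3117]
 [0.4724 0.1803]
 [0.471  0.3103]] 
res [[-0.0003 -0.0002]
 [ 0.0009  0.0005]
 [ 0.0001 -0.0002]
 [-0.0007 -0.    ]]
[367.1 243. ]
[418.4 246.2]
[363.1 204.8]
[411.  207.7]
[[-0.908  0.418  0.   ]
 [ 0.418  0.908 -0.   ]
 [-0.    -0.    -1.   ]]
```

View pics/plat_s.png

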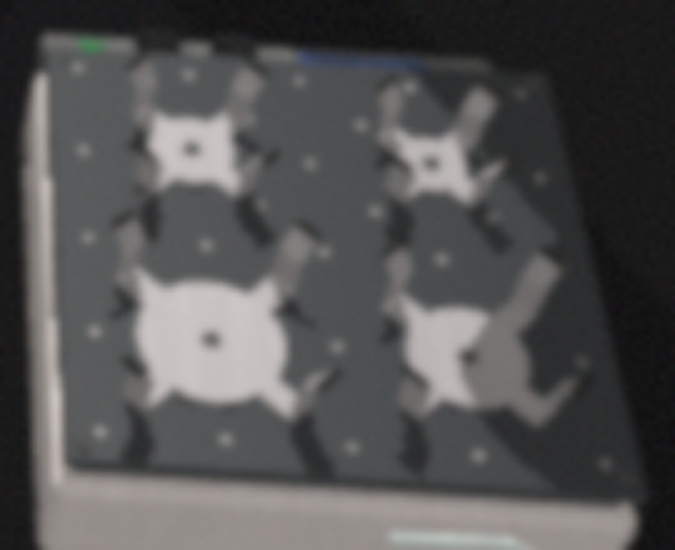

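Call:
step_arm --pt "0.02 -0.055 0 0 0 2.47" --pt "0.02 -0.055 0 0 0 2.47" --pt "0.02 -0.055 0 0 0 2.47" --pt "0.02 -0.055 0 0 0 2.47" --pt "0.02 -0.055 0 0 0 2.47" --pt "0.02 -0.055 0 0 0 2.47" --pt "0.02 -0.055 0 0 0 2.47" --pt "0.02 -0.055 0 0 0 2.47" --pt "0.02 -0.055 0 0 0 2.47" --pt "0.02 -0.055 0 0 0 2.47" --pt "0 -0.055 0 0 0 0" --pt "0 -0.055 0 0 0 0" --jaw 0.065

```text
time: 3.45
position: [0.4616, -0.0943, 0.4049]
tool_rot: [0.0, 1.0, -0.0, 0.0]
ft_force: [0.5, 0.4, -0.3]
grip_width: 0.065
grip_force: 0.0
```

Call:
step_arm --pt "-0.001 -0.0565 0 0 0 0" --pt "-0.001 -0.0565 0 0 0 0" --pt "-0.001 -0.0565 0 0 0 0" --pt "0 -0.0565 0 0 0 0" --pt "0 -0.0565 0 0 0 0" --pt "0 0 0 0 0 0" --pt "0 0 0 0 0 0"

```text
time: 4.32
position: [0.4582, -0.3744, 0.4043]
tool_rot: [0.001, 1.0, 0.001, -0.0]
ft_force: [-0.2, -1.2, -0.6]
grip_width: 0.0646
grip_force: 0.0
```

```bash
python3 - <<'E'
from h import *
o=get_obs(); c=camera("wrist"); print(o["position"],o["tool_rot"],o["q"])
im=c["pixels"].copy()
for p in ((.458,-.3767,.145),(.458,-.3767,0)):
    u,v=proj(c,np.array(p),o); print(u,v); cv2.circle(im,(int(round(u)),int(round(v))),2,(0,0,255),-1)
t=np.linspace(0,6.28,40)
for a in t:
    u,v=proj(c,np.array([.458+.017*np.cos(a),-.3767+.017*np.sin(a),.145]),o); cv2.circle(im,(int(round(u)),int(round(v))),0,(0,0,255),-1)
cv2.imwrite("pics/w1.png",im)
E
```

```text
[ 0.45819614 -0.37442121  0.4043128 ] [ 6.62282159e-04  9.99999283e-01  8.97018520e-04 -4.36297019e-04] [-8.73927903e-01  4.83251428e-01  1.51849048e+00  5.31765248e-04
  1.14178630e+00 -2.44362133e+00]
251.66771016561492 201.00465472814065
252.68152900956613 171.60022107864032
```

View pics/w1.png

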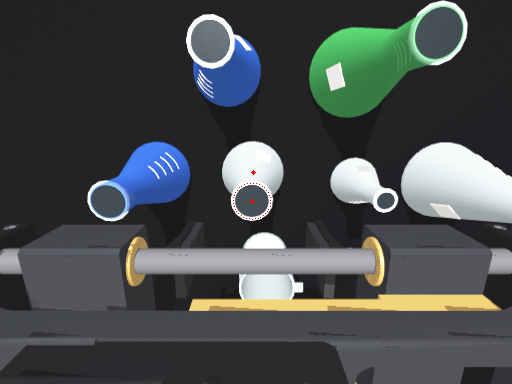

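The wrist picture shows the predicted rim circle of flask250 lying right on its real rim at (252,201). I'll grasp it now.

Call:
step_arm --pt "0 -0.002 -0.037 0 0 0" --pt "0 0 -0.035 0 0 0" --pt "0 0 -0.025 0 0 0" --pt "0 0 -0.015 0 0 0" --pt "0 0 0 0 0 0" --pt "0 0 0 0 0 0"

```text
time: 5.12
position: [0.459, -0.3768, 0.2938]
tool_rot: [0.0, 1.0, -0.001, 0.001]
ft_force: [0.7, 0.2, 0.3]
grip_width: 0.0649
grip_force: 0.0
```

Call:
step_arm --pt "0 0 0 0 0 0" --pt "0 0 0 0 0 0" --pt "0 0 0 0 0 0" --pt "0 0 0 0 0 0" --pt "0 0 0 0 0 0" --pt "0 0 0 0 0 0" --jaw 0.02 --squeeze 15

```text
time: 5.88
position: [0.4585, -0.377, 0.2929]
tool_rot: [0.0, 1.0, -0.0, 0.0]
ft_force: [-0.3, -0.3, 1.4]
grip_width: 0.0335
grip_force: 15.0
```

Call:
step_arm --pt "0 0 0.02 0 0 0" --pt "0 0 0.04 0 0 0" --pt "0 0 0.05 0 0 0" --pt "0 0 0.05 0 0 0" --pt "0 0 0.04 0 0 0" --pt "0 0.01 0.02 0 0 0" --pt "0.005 0.03 0 0 0 0" --pt "0.008 0.045 0 0 0 0" --pt "0.01 0.05 0 0 0 0" --pt "0.012 0.055 0 0 0 0" --pt "0.012 0.055 0 0 0 0" --pt "0.012 0.055 0 0 0 0"

```text
time: 7.38
position: [0.5174, -0.075, 0.5122]
tool_rot: [0.0, 1.0, 0.0, -0.0]
ft_force: [0.1, 0.0, -0.8]
grip_width: 0.0337
grip_force: 15.0
```

Call:
step_arm --pt "0.012 0.055 0 0 0 0" --pt "0.012 0.055 0 0 0 0" --pt "0.012 0.055 0 0 0 0" --pt "0.012 0.055 0 0 0 0" --pt "0.012 0.055 0 0 0 0" --pt "0.012 0.053 0 0 0 0" --pt "0.012 0.045 0 0 0 0" --pt "0.006 0.01 0 0 0 0" --pt "0.004 0.005 0 0 0 0" --pt "0 0 0 0 0 0"

```text
time: 8.62
position: [0.6118, 0.3101, 0.5124]
tool_rot: [0.001, 1.0, -0.0, -0.0]
ft_force: [0.1, 0.2, -2.2]
grip_width: 0.0333
grip_force: 15.0
```

Call:
step_arm --pt "-0.006 0.0015 -0.02 0 0 0" --pt "-0.005 0 -0.03 0 0 0" --pt "0 0 -0.015 0 0 0" --pt "0 0 0 0 0 0" --pt "0 0 0 0 0 0"

```text
time: 9.25
position: [0.6012, 0.3123, 0.4491]
tool_rot: [0.001, 1.0, 0.0, 0.001]
ft_force: [0.9, 0.2, -2.3]
grip_width: 0.0333
grip_force: 15.0
```

```bash
cat > chk.py <<'E'
import sys
from h import *
# usage: chk.py H D cx cy : ring-fit of held flask rim in scene/top
Hh,D=float(sys.argv[1]),float(sys.argv[2])
o=get_obs(); c=camera("scene"); p=o["position"]; print(p.round(4),o["ft_force"].round(1))
base=p-[0,0,float(sys.argv[3])]
im=c["pixels"].copy()
R=float(sys.argv[4])
for z,r in ((0,R),(Hh,D/2)):
    for a in np.linspace(0,6.28,80):
        u,v=proj(c,base+[r*np.cos(a),r*np.sin(a),z]); 
        cv2.circle(im,(int(round(u)),int(round(v))),0,(0,0,255),-1)
u,v=map(int,proj(c,base+[0,0,.05])); 
cv2.imwrite(sys.argv[5],cv2.resize(im[max(0,v-75):v+60,max(0,u-75):u+75],None,fx=4,fy=4,interpolation=cv2.INTER_CUBIC))
E
python3 chk.py .145 .034 .293 .0425 pics/p250.png
```

```text
[0.6012 0.3123 0.4491] [ 0.9  0.2 -2.3]
```

View pics/p250.png

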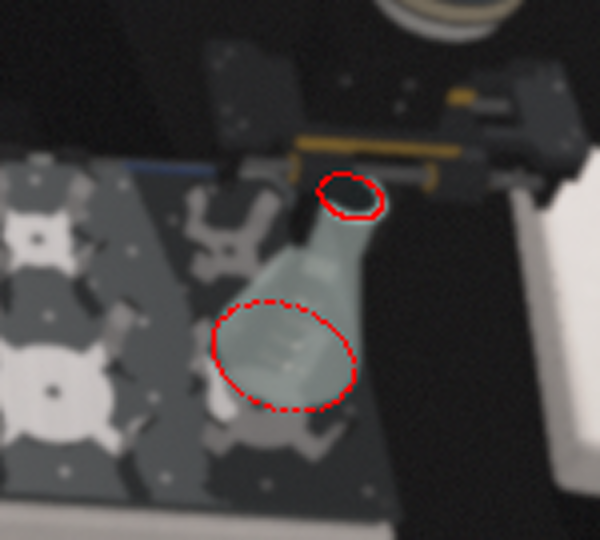

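The picture shows the held flask250 upright, with its base and rim matching the predicted circles over the clamp at about (285,350). I'll lower it.

Call:
step_arm --pt "0 -0.0005 -0.015 0 0 0" --pt "0 0 -0.012 0 0 0" --pt "0 0 -0.01 0 0 0" --pt "0 0 -0.006 0 0 0" --pt "0 0 -0.004 0 0 0" --pt "0 0 -0.002 0 0 0" --pt "0 0 -0.001 0 0 0" --pt "0 0 0 0 0 0"

```text
time: 10.3
position: [0.6006, 0.3122, 0.398]
tool_rot: [0.0, 1.0, 0.0, 0.0]
ft_force: [-1.0, -0.0, -2.0]
grip_width: 0.0336
grip_force: 15.0
```

Call:
step_arm --pt "0 0 -0.001 0 0 0" --pt "0 0 -0.001 0 0 0" --pt "0 0 0 0 0 0"

```text
time: 10.68
position: [0.6006, 0.3121, 0.3959]
tool_rot: [0.0, 1.0, 0.0, 0.0]
ft_force: [0.6, -0.6, -0.3]
grip_width: 0.0332
grip_force: 15.0
```

Call:
step_arm --pt "0 0 -0.001 0 0 0" --pt "0 0 0 0 0 0"

```text
time: 10.92
position: [0.6006, 0.3121, 0.3959]
tool_rot: [0.0, 1.0, 0.0, 0.001]
ft_force: [-1.6, -1.2, 4.6]
grip_width: 0.0337
grip_force: 15.0
```

Call:
step_arm --pt "0 0 0 0 0 0" --pt "0 0 0 0 0 0" --pt "0 0 0 0 0 0" --pt "0 0 0.015 0 0 0" --pt "0 0 0.03 0 0 0" --pt "0 0 0.04 0 0 0" --pt "-0.01 -0.03 0.005 0 0 0" --pt "-0.016 -0.052 0 0 0 0" --pt "-0.016 -0.052 0 0 0 0" --pt "-0.016 -0.052 0 0 0 0" --pt "-0.016 -0.052 0 0 0 0" --pt "-0.016 -0.052 0 0 0 0" --jaw 0.06

```text
time: 12.42
position: [0.5099, 0.0206, 0.4861]
tool_rot: [0.0, 1.0, -0.0, 0.001]
ft_force: [0.5, 0.0, 0.0]
grip_width: 0.0599
grip_force: 0.0
```

Call:
step_arm --pt "-0.016 -0.052 0 0 0 0" --pt "-0.016 -0.052 0 0 0 0" --pt "-0.009 -0.033 -0.01 0 0 0" --pt "0 0 -0.02 0 0 0" --pt "0 0 0 0 0 0"

```text
time: 13.05
position: [0.4691, -0.1152, 0.4546]
tool_rot: [0.001, 1.0, 0.0, -0.001]
ft_force: [0.3, -0.4, -0.3]
grip_width: 0.0601
grip_force: 0.0
```

```bash
cat > chkw.py <<'E'
import sys
from h import *
o=get_obs(); c=camera("wrist"); x,y,z,r=map(float,sys.argv[1:5]); print(o["position"].round(4))
im=cv2.GaussianBlur(c["pixels"].min(2),(0,0),1).astype(np.float32); t=np.linspace(0,2*np.pi,48)
best=max(((cv2.remap(im,*np.array([proj(c,np.array([x+dx+rr*np.cos(a),y+dy+rr*np.sin(a),z]),o) for a in t],np.float32).T,cv2.INTER_LINEAR).mean(),dx,dy,rr) for dx in np.arange(-.006,.0061,.001) for dy in np.arange(-.006,.0061,.001) for rr in (r-.001,r,r+.001)))
print("rim brightness, dx, dy, r",np.round(best,4), "at",round(x+best[1],4),round(y+best[2],4))
E
python3 chkw.py .4695 -.1152 .18 .017
```

```text
[ 0.4691 -0.1152  0.4546]
rim brightness, dx, dy, r [2.442829e+02 0.000000e+00 0.000000e+00 1.700000e-02] at 0.4695 -0.1152
```

Call:
step_arm --pt "0 0 -0.04 0 0 0" --pt "0 0 -0.04 0 0 0" --pt "0 0 -0.035 0 0 0" --pt "0 0 -0.02 0 0 0" --pt "0 0 0 0 0 0" --pt "0 0 0 0 0 0"

```text
time: 13.85
position: [0.4704, -0.1148, 0.321]
tool_rot: [-0.0, 1.0, -0.001, 0.001]
ft_force: [0.3, -0.7, 1.1]
grip_width: 0.0604
grip_force: 0.0
```

Call:
step_arm --pt "0 0 0 0 0 0" --pt "0 0 0 0 0 0" --pt "0 0 0 0 0 0" --pt "0 0 0 0 0 0" --pt "0 0 0 0 0 0" --pt "0 0 0 0 0 0" --jaw 0.02 --squeeze 18

```text
time: 14.6
position: [0.4696, -0.1151, 0.32]
tool_rot: [0.0, 1.0, -0.0, 0.0]
ft_force: [-0.0, -0.6, 3.3]
grip_width: 0.0335
grip_force: 18.0
```

Call:
step_arm --pt "0 0 0.02 0 0 0" --pt "0 0 0.04 0 0 0" --pt "0 0 0.05 0 0 0" --pt "0 0.01 0.04 0 0 0" --pt "0.015 0.03 0.015 0 0 0" --pt "0.02 0.045 0 0 0 0" --pt "0.022 0.05 0 0 0 0" --pt "0.022 0.05 0 0 0 0" --pt "0.022 0.05 0 0 0 0" --pt "0.02 0.04 0 0 0 0" --pt "0.0115 0.0217 0 0 0 0" --pt "0 0 0 0 0 0"

```text
time: 16.1
position: [0.6021, 0.1836, 0.483]
tool_rot: [-0.001, 1.0, 0.0, -0.001]
ft_force: [0.4, -1.0, -3.0]
grip_width: 0.0337
grip_force: 18.0
```

Call:
step_arm --pt "0 0 0 0 0 0"

```text
time: 16.23
position: [0.6015, 0.1815, 0.4836]
tool_rot: [0.0, 1.0, -0.0, -0.001]
ft_force: [0.6, -0.6, -1.5]
grip_width: 0.0337
grip_force: 18.0
```

```bash
python3 chk.py .18 .034 .320 .0525 pics/p500.png
```

```text
[0.6015 0.1815 0.4836] [ 0.6 -0.6 -1.5]
```

View pics/p500.png

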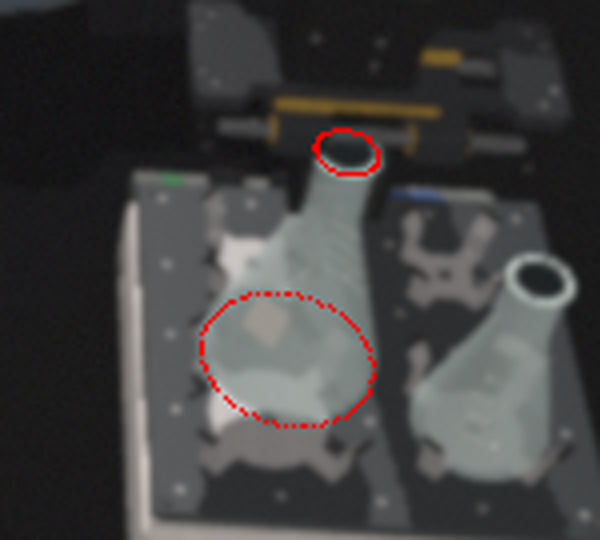

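The picture shows flask500 held upright over its clamp, matching its predicted circles. Flask250, at right around (490,400), stands between its prongs.

Call:
step_arm --pt "0 0 -0.015 0 0 0" --pt "0 0 -0.014 0 0 0" --pt "0 0 -0.01 0 0 0" --pt "0 0 -0.008 0 0 0" --pt "0 0 -0.006 0 0 0" --pt "0 0 -0.003 0 0 0" --pt "0 0 -0.002 0 0 0" --pt "0 0 -0.0015 0 0 0" --pt "0 0 0 0 0 0"

```text
time: 17.4
position: [0.602, 0.1819, 0.4254]
tool_rot: [0.0, 1.0, 0.0, 0.0]
ft_force: [0.1, 0.2, -2.3]
grip_width: 0.0337
grip_force: 18.0
```

Call:
step_arm --pt "0 0 -0.001 0 0 0" --pt "0 0 0 0 0 0"

```text
time: 17.65
position: [0.602, 0.1818, 0.4243]
tool_rot: [0.0, 1.0, -0.0, -0.0]
ft_force: [-0.1, 1.3, -1.6]
grip_width: 0.0337
grip_force: 18.0
```

Call:
step_arm --pt "0 0 -0.001 0 0 0" --pt "0 0 -0.0005 0 0 0" --pt "0 0 0 0 0 0"

```text
time: 18.02
position: [0.602, 0.1818, 0.4232]
tool_rot: [0.0, 1.0, -0.0, 0.0]
ft_force: [0.4, 0.0, -0.3]
grip_width: 0.0335
grip_force: 18.0
```

Call:
step_arm --pt "0 0 -0.001 0 0 0" --pt "0 0 0 0 0 0"

```text
time: 18.27
position: [0.602, 0.1818, 0.4232]
tool_rot: [0.0, 1.0, 0.0, 0.001]
ft_force: [-3.1, -0.5, 4.7]
grip_width: 0.0336
grip_force: 18.0
```

Call:
step_arm --pt "0 0 0 0 0 0" --pt "0 0 0 0 0 0" --pt "0 0 0 0 0 0" --pt "0 0 0.02 0 0 0" --pt "0 0 0.035 0 0 0" --pt "0 0 0.03 0 0 0" --pt "0 -0.03 0 0 0 -10" --pt "0 -0.045 0 0 0 -10" --pt "-0.002 -0.05 0 0 0 -10" --pt "-0.002 -0.05 -0.02 0 0 -10" --pt "-0.002 -0.05 -0.03 0 0 -10" --pt "-0.002 -0.04 -0.04 0 0 -10" --jaw 0.05

```text
time: 19.77
position: [0.5942, -0.0853, 0.4168]
tool_rot: [0.503, 0.864, 0.0, 0.002]
ft_force: [0.3, 0.4, -0.6]
grip_width: 0.0499
grip_force: 0.0
```

Call:
step_arm --pt "0 -0.032 -0.03 0 0 -10" --pt "0 0 -0.02 0 0 -10" --pt "0 0 0 0 0 -10" --pt "0 0 0 0 0 0" --pt "0 0 0 0 0 0"

```text
time: 20.4
position: [0.5942, -0.1151, 0.367]
tool_rot: [0.706, 0.708, 0.0, 0.0]
ft_force: [-0.5, 0.3, 0.2]
grip_width: 0.0497
grip_force: 0.0
```

```bash
python3 chkw.py .594 -.115 .09 .011; python3 -c "
from h import *
print(get_obs()['q'],get_obs()['tool_rot'])"
```

```text
[ 0.5942 -0.1151  0.367 ]
rim brightness, dx, dy, r [ 2.420775e+02  0.000000e+00 -1.000000e-03  1.100000e-02] at 0.594 -0.116
[-3.75704063e-01  5.44561110e-01  1.52215253e+00 -4.17521206e-05
  1.07395305e+00 -3.77269729e-01] [7.06545907e-01 7.07667060e-01 1.67244577e-04 4.32112603e-04]
```

Call:
step_arm --pt "0 -0.0005 -0.035 0 0 0" --pt "0 0 -0.04 0 0 0" --pt "0 0 -0.03 0 0 0" --pt "0 0 -0.02 0 0 0" --pt "0 0 0 0 0 0" --pt "0 0 0 0 0 0"

```text
time: 21.2
position: [0.5945, -0.1157, 0.2427]
tool_rot: [0.707, 0.707, 0.0, 0.001]
ft_force: [-0.3, -0.0, 0.6]
grip_width: 0.05
grip_force: 0.0
```

Call:
step_arm --pt "0 0 0 0 0 0" --pt "0 0 0 0 0 0" --pt "0 0 0 0 0 0" --pt "0 0 0 0 0 0" --pt "0 0 0 0 0 0" --pt "0 0 0 0 0 0" --jaw 0.01 --squeeze 10

```text
time: 21.95
position: [0.5941, -0.1157, 0.242]
tool_rot: [0.707, 0.707, 0.0, 0.0]
ft_force: [-0.7, 0.0, 3.0]
grip_width: 0.0217
grip_force: 10.0
```

Call:
step_arm --pt "0 0 0.02 0 0 0" --pt "0 0 0.04 0 0 0" --pt "0 0 0.05 0 0 0" --pt "-0.015 0.01 0.04 0 0 0" --pt "-0.03 0.025 0.015 0 0 10" --pt "-0.035 0.04 0 0 0 10" --pt "-0.03 0.045 0 0 0 10" --pt "-0.01 0.055 0 0 0 10" --pt "-0.003 0.055 0 0 0 10" --pt "0 0.055 0 0 0 10" --pt "0 0.055 0 0 0 10" --pt "0 0.045 0 0 0 10"

```text
time: 23.45
position: [0.4706, 0.2714, 0.4065]
tool_rot: [0.084, 0.996, 0.0, -0.0]
ft_force: [0.3, -1.2, 0.7]
grip_width: 0.0215
grip_force: 10.0
```

Call:
step_arm --pt "0 0.03 0 0 0 10" --pt "0 0.01 0 0 0 0" --pt "0 0.001 0 0 0 0" --pt "0 0 0 0 0 0" --pt "0 0 0 0 0 0"

```text
time: 24.08
position: [0.4712, 0.3093, 0.4068]
tool_rot: [0.001, 1.0, -0.0, -0.0]
ft_force: [0.6, 0.6, -0.5]
grip_width: 0.0218
grip_force: 10.0
```

```bash
python3 chk.py .09 .022 .242 .0255 pics/p50.png
```

```text
[0.4712 0.3093 0.4068] [ 0.6  0.6 -0.5]
```

View pics/p50.png

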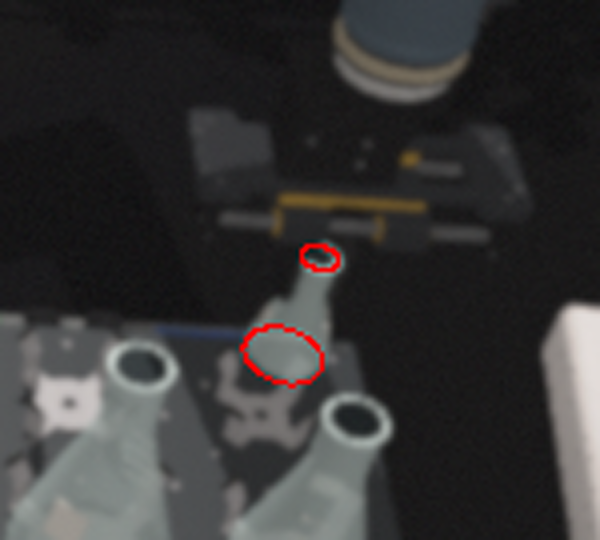

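Flask50 hangs upright over its clamp at about (265,410), and the circles match. I'll lower it.

Call:
step_arm --pt "0 0.001 -0.015 0 0 0" --pt "-0.0005 0 -0.014 0 0 0" --pt "0 0 -0.01 0 0 0" --pt "0 0 -0.008 0 0 0" --pt "0 0 -0.006 0 0 0" --pt "0 0 -0.004 0 0 0" --pt "0 0 -0.0025 0 0 0" --pt "0 0 -0.001 0 0 0" --pt "0 0 0 0 0 0"

```text
time: 25.25
position: [0.4706, 0.3114, 0.3464]
tool_rot: [0.0, 1.0, 0.0, 0.0]
ft_force: [1.3, 1.2, -0.2]
grip_width: 0.0216
grip_force: 10.0
```

Call:
step_arm --pt "0 0 -0.001 0 0 0" --pt "0 0 0 0 0 0"

```text
time: 25.5
position: [0.4705, 0.3113, 0.3453]
tool_rot: [0.0, 1.0, 0.0, 0.0]
ft_force: [0.3, 0.4, -0.9]
grip_width: 0.0215
grip_force: 10.0
```

Call:
step_arm --pt "0 0 -0.001 0 0 0" --pt "0 0 0 0 0 0"

```text
time: 25.75
position: [0.4706, 0.3114, 0.345]
tool_rot: [0.0, 1.0, 0.0, 0.0]
ft_force: [-0.4, -0.5, 4.4]
grip_width: 0.0216
grip_force: 10.0
```

Call:
step_arm --pt "0 0 -0.0005 0 0 0" --pt "0 0 0 0 0 0"

```text
time: 26.0
position: [0.4707, 0.3114, 0.345]
tool_rot: [0.0, 1.0, 0.0, 0.001]
ft_force: [-2.2, -0.2, 8.1]
grip_width: 0.0216
grip_force: 10.0
```

Call:
step_arm --pt "0 0 0.001 0 0 0" --pt "0 0 0 0 0 0" --pt "0 0 0 0 0 0" --pt "0 0 0.015 0 0 0" --pt "0 0 0.03 0 0 0" --pt "0 -0.02 0.03 0 0 0" --pt "0 -0.045 0 0 0 0" --pt "0 -0.055 0 0 0 0" --pt "0 -0.055 0 0 0 0" --pt "0 -0.055 0 0 0 0" --pt "0 -0.055 0 0 0 0" --pt "0 -0.055 0 0 0 0" --jaw 0.05

```text
time: 27.5
position: [0.4704, -0.0304, 0.4209]
tool_rot: [0.0, 1.0, -0.0, 0.001]
ft_force: [1.4, 0.3, 0.6]
grip_width: 0.0501
grip_force: 0.0
```

Call:
step_arm --pt "0 -0.055 0 0 0 0" --pt "0 -0.055 -0.01 0 0 0" --pt "0 -0.055 -0.02 0 0 0" --pt "0 -0.041 -0.02 0 0 0" --pt "0 0 0 0 0 0" --pt "0 0 0 0 0 0"

```text
time: 28.25
position: [0.4704, -0.2343, 0.3703]
tool_rot: [0.001, 1.0, 0.0, 0.0]
ft_force: [0.1, 0.2, 0.4]
grip_width: 0.0497
grip_force: 0.0
```

```bash
python3 chkw.py .470 -.235 .105 .011
```

```text
[ 0.4704 -0.2343  0.3703]
rim brightness, dx, dy, r [ 2.483226e+02 -1.000000e-03 -1.000000e-03  1.100000e-02] at 0.469 -0.236
```

Call:
step_arm --pt "-0.001 -0.001 -0.03 0 0 0" --pt "0 0 -0.04 0 0 0" --pt "0 0 -0.03 0 0 0" --pt "0 0 -0.015 0 0 0" --pt "0 0 0 0 0 0" --pt "0 0 0 0 0 0"

```text
time: 29.05
position: [0.4701, -0.2356, 0.2559]
tool_rot: [0.0, 1.0, -0.001, 0.001]
ft_force: [-0.6, -0.2, -0.1]
grip_width: 0.0498
grip_force: 0.0
```

Call:
step_arm --pt "0 0 0 0 0 0" --pt "0 0 0 0 0 0" --pt "0 0 0 0 0 0" --pt "0 0 0 0 0 0" --pt "0 0 0 0 0 0" --pt "0 0 0 0 0 0" --jaw 0.01 --squeeze 10

```text
time: 29.8
position: [0.4695, -0.2358, 0.2549]
tool_rot: [0.0, 1.0, -0.0, 0.0]
ft_force: [-1.3, -0.8, 2.7]
grip_width: 0.0217
grip_force: 10.0
```

Call:
step_arm --pt "0 0 0.02 0 0 0" --pt "0 0 0.04 0 0 0" --pt "0 0 0.05 0 0 0" --pt "0 0.01 0.04 0 0 0" --pt "0.0025 0.035 0.015 0 0 0" --pt "0 0.05 0 0 0 0" --pt "0 0.055 0 0 0 0" --pt "0 0.055 0 0 0 0" --pt "0 0.055 0 0 0 0" --pt "0 0.055 0 0 0 0" --pt "0 0.05 0 0 0 0" --pt "0 0.035 0 0 0 0"

```text
time: 31.3
position: [0.4714, 0.1665, 0.4194]
tool_rot: [-0.001, 1.0, 0.0, -0.0]
ft_force: [0.0, -0.7, -1.3]
grip_width: 0.0218
grip_force: 10.0
```

Call:
step_arm --pt "0 0.016 0 0 0 0" --pt "0 0 0 0 0 0" --pt "0 0 0 0 0 0"

```text
time: 31.68
position: [0.4721, 0.1793, 0.4196]
tool_rot: [0.001, 1.0, -0.0, -0.0]
ft_force: [0.1, 0.5, -0.1]
grip_width: 0.0216
grip_force: 10.0
```

```bash
python3 chk.py .105 .022 .255 .032 pics/p100.png
```

```text
[0.4721 0.1793 0.4196] [ 0.1  0.5 -0.1]
```

View pics/p100.png

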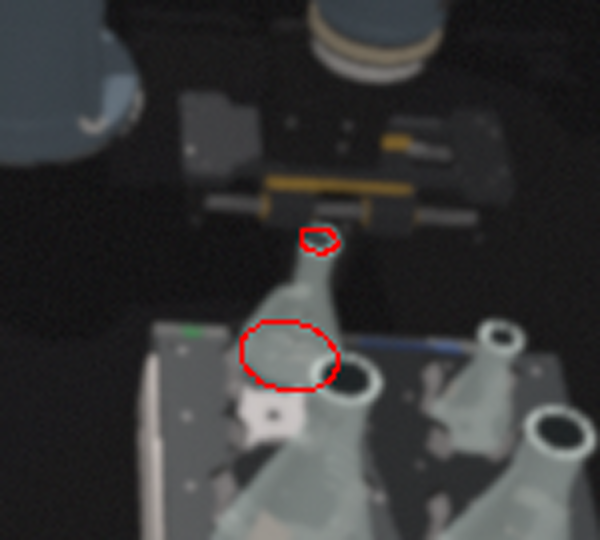

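Flask100 hangs upright over its clamp, and the other three are seated. I'll lower it.

Call:
step_arm --pt "0 0.0005 -0.015 0 0 0" --pt "0 0 -0.014 0 0 0" --pt "0 0 -0.01 0 0 0" --pt "0 0 -0.008 0 0 0" --pt "0 0 -0.006 0 0 0" --pt "0 0 -0.003 0 0 0" --pt "0 0 -0.002 0 0 0" --pt "0 0 -0.001 0 0 0" --pt "0 0 0 0 0 0"

```text
time: 32.85
position: [0.472, 0.1809, 0.3609]
tool_rot: [0.0, 1.0, 0.0, 0.0]
ft_force: [-0.0, -0.9, -0.2]
grip_width: 0.0217
grip_force: 10.0
```

Call:
step_arm --pt "0 0 -0.001 0 0 0" --pt "0 0 0 0 0 0"

```text
time: 33.1
position: [0.472, 0.1808, 0.3598]
tool_rot: [0.0, 1.0, 0.0, 0.0]
ft_force: [-0.3, -0.6, -0.5]
grip_width: 0.0217
grip_force: 10.0
```

Call:
step_arm --pt "0 0 -0.001 0 0 0" --pt "0 0 0 0 0 0"

```text
time: 33.35
position: [0.472, 0.1808, 0.3587]
tool_rot: [0.0, 1.0, -0.0, -0.0]
ft_force: [0.1, -0.6, -0.2]
grip_width: 0.0219
grip_force: 10.0
```

Call:
step_arm --pt "0 0 -0.0007 0 0 0" --pt "0 0 0 0 0 0"

```text
time: 33.6
position: [0.472, 0.1808, 0.358]
tool_rot: [0.0, 1.0, -0.0, -0.0]
ft_force: [0.2, -0.0, -1.6]
grip_width: 0.0215
grip_force: 10.0
```

Call:
step_arm --pt "0 0 -0.0007 0 0 0" --pt "0 0 0 0 0 0"

```text
time: 33.85
position: [0.4721, 0.1808, 0.3579]
tool_rot: [0.0, 1.0, 0.0, 0.0]
ft_force: [-1.0, 0.5, 4.6]
grip_width: 0.0217
grip_force: 10.0
```

Flask100 is seated. I'll release it, rise clear and move away for a look.

Call:
step_arm --pt "0 0 0 0 0 0" --pt "0 0 0 0 0 0" --pt "0 0 0 0 0 0" --pt "0 0 0.015 0 0 0" --pt "0 0 0.03 0 0 0" --pt "0 0 0.04 0 0 0" --pt "0 -0.02 0.04 0 0 0" --pt "0 -0.045 0.02 0 0 0" --pt "0 -0.05 0 0 0 0" --pt "0 -0.04 0 0 0 0" --pt "0 -0.02 0 0 0 0" --pt "0 0 0 0 0 0" --jaw 0.05

```text
time: 35.35
position: [0.4721, 0.0047, 0.5022]
tool_rot: [0.002, 1.0, 0.0, -0.0]
ft_force: [-0.1, 0.2, 0.4]
grip_width: 0.0497
grip_force: 0.0
```

```bash
python3 - <<'E'
from h import *
c=camera("scene"); t=camera("top"); print(get_obs()["position"].round(3))
a=cv2.resize(c["pixels"][140:290,130:470],None,fx=2.3,fy=2.3,interpolation=cv2.INTER_CUBIC)
im=t["pixels"].copy()
for (x,y),h,d in (((.602,.1817),.283,.034),((.6008,.3117),.248,.034),((.472,.1803),.208,.022),((.4708,.3103),.193,.022)):
    for k in np.linspace(0,6.28,60):
        u,v=proj(t,np.array([x+d/2*np.cos(k),y+d/2*np.sin(k),h])); im[int(round(v)),int(round(u))]=(0,0,255)
b=cv2.resize(im[120:245,80:400],None,fx=2.44,fy=2.44,interpolation=cv2.INTER_CUBIC)
w=max(a.shape[1],b.shape[1]); f=lambda z:cv2.copyMakeBorder(z,0,0,0,w-z.shape[1],cv2.BORDER_CONSTANT)
o=np.vstack([f(a),f(b)]); print(o.shape); s=min(1,600/o.shape[0],800/o.shape[1]); cv2.imwrite("pics/final.png",cv2.resize(o,None,fx=s,fy=s))
E
```

```text
[0.472 0.006 0.502]
(650, 782, 3)
```

View pics/final.png

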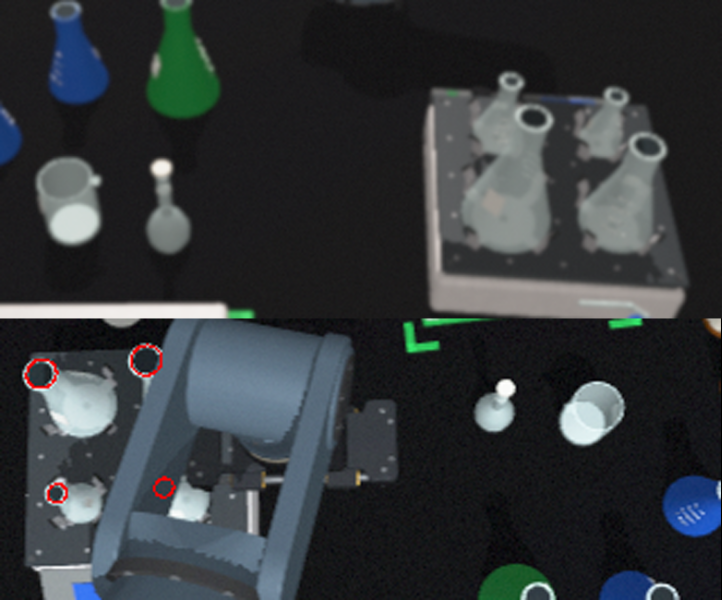

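All four flasks stand upright between their prongs, with the visible rims on the predicted seated circles. The beaker, the volumetric flask and the look-alikes are where they were.

```bash
python3 -c "
from rig import hand_in
print(hand_in())"
```

```text
the job is handed in; nothing more can be done
None
```

All four conical flasks stand upright and fully down in their own clamps, the beaker, the volumetric flask and the look-alikes were left where they stood, and I handed the job in at about 35 s on the robot's clock.

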